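# Mount a five-hole flange on the rotary table's studs for measuring

## Robot

A 7-joint arm with a two-finger parallel gripper is mounted at the origin on the work surface. World frame = base frame: x ahead of the robot, y to its left, z up, the work surface at z = 0. Lengths are in mm, angles in rad, forces in N, time in s.
With the tool pointing down it reaches from about 400 to 850 mm from the base axis. Payload 10.4 kg.
Tool frame: the origin (TCP) lies between the finger pads; the fingertips stand 8 mm ahead of it and the grasp point (between the pads) lies 11 mm behind it; z points along the fingers, y is the direction in which the jaws open and shut (so a half turn about z gives the same grasp; the last joint's range is limited). The gripper opens to 85 mm and grips with 20 to 120 N. Pads are 22 mm wide; open, the fingers measure 114 mm over their backs; the gripper's body (76 mm by 85 mm) begins 54 mm behind the grasp point. The pads swing forward as they close: fully open they stand 13 mm farther back than shut.
Start: joints at [1.211, 0.332, -0.065, 1.46, 0.022, 1.35, -0.088], TCP at [206.564, -589.9, 239.338] pointing down, gripper open.
Joint ranges: [-2.6, 2.6], [-0.5, 2.12], [-1.47, 1.34], [0.16, 2.42], [-1.27, 4.41], [0.06, 2.06], [-2.6, 2.6]. Speed limits (rad/s): [2.22, 2.22, 2.79, 2.79, 3.14, 3.14, 3.14].

## Interface

Orientations are given as a unit quaternion [x, y, z, w].
In Python, from cell import manip gives the robot as it stands.
- The arm moves only by the shell command python3 -m handwheel 'ROWS' [FORCE]. ROWS is JSON, one flat list of numbers, 7 for each row, row after row: the shift along the tool's x, y, z in m, then the turn, a rotation vector about the tool's x, y, z in degrees, then the opening, from 0 (shut) to 1 (fully open). A call has 1 to 8 rows; each row shifts and turns the commanded pose from where the row before left it, along the tool's axes as they then stand; what a row does not reach is not made up. A row lasts 1/10 s, in which the tool goes at most 50 mm and 8.59 degrees, less where a joint would pass 70% of its speed; a pose out of reach is approached as far as the arm can. A call is refused whole if a number of a shift passes 0.05 or a number of a turn 8.59, either way. A call with a gripper value outside its range is refused whole. The fingers move at their own pace and stop on an object; FORCE is the grip in N (left out, the last holds). Time passes only in rows, so rows that do not move let the fingers close. It gives the time, the measured TCP pose, the force and the opening at its end, in the units of the state.
- manip.get_state(): the state, without advancing time (a new reading comes with each control period).
- manip.grab_frame(name): name is "scene" or "top" or "wrist"; returns (picture, depth): 480x640x3 uint8, blue, green, red; 480x640 float32, mm along the optical axis (not along the pixel's ray), 0 where there is no reading.
- manip.camera_info(name): a dict with "camera_matrix" (3x3 intrinsics, pixels), "rvec" (rotation vector, rad) and "tvec" (3), from world to camera coordinates, as OpenCV has them. Camera axes: x right, y down, z forward; pixel columns grow to the right and rows downward; lengths in mm; the calibration is good to about 2 mm. A picture is of the moment at which its call begins: read the wrist's pose just before it. camera_info takes no time and is no camera call; for the wrist camera it gives the pose at the moment of the call.
- manip.finish_job(): hands the job in, once; it reports no verdict.
The state is a dict: "time_s": time; "q": joint angles; "joint_velocities": joint speeds; "joint_efforts": joint torques, N m; "eef_pos": TCP position; "tool_rot": TCP orientation; "force": force on the tool from outside, world axes, zero at the start; "torque": the same for the moment, N m; "width": finger opening in mm.
Only numpy, scipy, OpenCV 4.12 (cv2) and the standard library are available. Lean on these libraries where they do the work, as an engineer would, in place of code of your own. Each camera call takes 0.05 s, during which the arm holds its last target.

## Task

Take the drilled flange by its neck and mount it, neck up, on the rotary table: bring its bore over the pilot in the middle, turn the flange with light pressure until its five holes find the five studs, slide it down until it sits flat and fully home on the stud plate, and let go. Never drop it or force it on to the studs, and leave the other parts and gauges where they lie.

Things in the scene. Friction and masses are not known exactly. Their poses are not given: they have to be found in the camera images.
- flange_neck (a point): The drilled flange: one loose turned aluminium part, about 0.6 kg, neck up on a grey mat 3 mm thick. A plain round neck, 50 mm across and 40 mm tall, stands in the middle of a round plate; grip it there. This point is on the axis half-way up the neck, 34 mm above the flange's underside, 20 mm below the neck's top; z is up the axis, x points towards one of the five holes.
- flange_foot (a point): Centre of the same flange's underside (same axes). Its plate is 130 mm across and 14 mm thick, the whole 54 mm tall. A 30 mm bore runs right through neck and plate. Five 12 mm through holes lie in the plate, 72 degrees apart, on a circle of 48 mm radius.
- seat (a point): On the rotary table, a low round cast machine 200 mm across, fixed to the bench: the centre of the top face of the dark round stud plate (144 mm across) on its faceplate, 94 mm above the bench; z up. The flange's underside must come to lie here. x, y follow the machine's foot, not the studs. Forcing the flange (over about 60 N) or dropping it would mark the studs.
- pilot_top (a point): Top centre of the upright pilot in the middle of the stud plate, 28 mm above the seat: 28 mm in diameter, upper 4 mm tapered to 20 mm. It goes into the flange's bore.
- stud_tips (a point): On the same axis, level with the tips of the five upright studs, 18 mm above the seat. Studs: 10 mm in diameter, top 3 mm tapered to 6 mm, 72 degrees apart on a circle of 48 mm radius, turning with the faceplate, which is locked at a different angle each time, NOT given here: see it, or turn the flange on the tips under light pressure; it sinks when within a degree or so. Any of the five fits is right.
- blank: A flange of the same size and metal with no holes in its plate, not yet drilled, also on the mat. Origin at the centre of its underside. Leave it.
- ring_gauge: A steel ring gauge, 68 mm across, 22 mm tall, origin at the centre of its underside. Leave it.
- vblock: A steel V-block, 44 x 70 x 42 mm, origin at the centre of its underside. Leave it.
- micrometer: An outside micrometer lying flat, about 135 x 50 mm and 18 mm tall, origin at the middle of its C frame. Leave it.
- caliper: A caliper lying flat, 230 mm long and 9 mm tall, origin at the middle of its beam. Leave it.

How it is judged (in metres and radians):
On the way, in this order (a step that is already met when the one before it is completed fails the run):
1. the drilled flange is lifted clear of the mat (height (world z) of flange_neck above 0.08 m), for 0.2 s.
2. the flange is down on the stud plate, over pilot and studs (horizontal distance between flange_neck and seat below 0.004 m and z of flange_neck in the frame of seat below 0.0365 m), for 0.2 s.
At the end, for the whole second after the job is handed in: The drilled flange lies at rest, neck up and level within 2 degrees, on the rotary table with the pilot in its bore and all five studs through its holes, its underside within 2 mm of the stud plate and its axis within 3 mm of the plate's (horizontal distance between flange_neck and seat below 0.003 m and z of flange_neck in the frame of seat between 0.031 and 0.036 m and angle between flange_neck's own z axis and vertical below 0.035 rad and linear speed of flange below 0.01 m/s); the robot touches nothing.
It fails at once if the flange is pushed, twisted or dropped on to the rotary table with more than 60 N (contact force between flange and rotary above 60 N).
It fails at once if another part or gauge is moved by more than 25 mm (distance of any of blank, ring_gauge, vblock, micrometer, caliper from where it was at the start of the episode above 0.025 m).
It also fails if it takes over 72 s, if anything falls off the work surface, if the arm or the gripper's body presses on something with over 40 N, if the wrist force passes 120 N, or if a joint passes its speed limit or range.

## Working session

There is one attempt and no reset: what is moved stays moved. The work goes in short steps, Python scripts to look and compute and a shell command to move; the robot and the scene stay as the last step left them, time stands still between calls to the robot, and variables do not carry over. Pictures are saved under pics/ and viewed, and the job is handed in when it is done.

```bash
ls; mkdir -p pics
cat > h.py <<'E'
import numpy as np, cv2
from cell import manip
def cam(n):
    c=manip.camera_info(n); K=np.array(c["camera_matrix"],float); R=cv2.Rodrigues(np.array(c["rvec"],float))[0]; t=np.array(c["tvec"],float).ravel(); return K,R,t
def ray(C,u,v,z):
    K,R,t=C; d=R.T@np.linalg.inv(K)@np.array([u,v,1.]); o=-R.T@t; return o+d*(z-o[2])/d[2]
def proj(C,p):
    K,R,t=C; x=K@(R@np.array(p,float)+t); return x[:2]/x[2]
def cloud(C,D):
    K,R,t=C; v,u=np.indices(D.shape); P=np.stack([(u-K[0,2])/K[0,0]*D,(v-K[1,2])/K[1,1]*D,D],-1); return (P-t)@R
E
python3 - <<'E'
from h import *
for n in("top","scene","wrist"):
    C=cam(n); p,d=manip.grab_frame(n); cv2.imwrite(f"pics/{n}0.png",p); np.savez(f"{n}0.npz",p=p,d=d,K=C[0],R=C[1],t=C[2]); print(n,-C[1].T@C[2],C[0][0,0])
s=manip.get_state(); print(s)
E
```

```text
pics
top [ 350.57162109  -36.98649427 1118.18874359] 529.3814178242241
scene [917.78717483 374.55275473 580.43691199] 447.7143762337022
wrist [ 283.79163037 -562.28028072  373.48589217] 341.9413392355793
{'time_s': 0.15, 'q': array([ 1.21142399,  0.33271618, -0.06469648,  1.46075529,  0.02159071,
        1.34987661, -0.08850091]), 'joint_velocities': array([-0.0005633 , -0.00136895,  0.0018791 , -0.00223733,  0.00026996,
       -0.00069152, -0.00013263]), 'joint_efforts': array([ 5.33036218e-04, -6.25830889e+01,  4.90194967e-02, -3.91852820e+01,
        1.63045898e-02,  7.67278892e-03,  9.56584768e-05]), 'eef_pos': array([ 206.43842622, -589.63435863,  238.70195497]), 'tool_rot': array([ 9.85855473e-01,  1.67596854e-01, -1.07193392e-04, -5.19370276e-04]), 'force': array([ 0.49840204, -0.00101572, -0.03577858]), 'torque': array([-0.00759609, -0.00890402,  0.05446645]), 'width': 85.5857120700868}
```

View pics/top0.png

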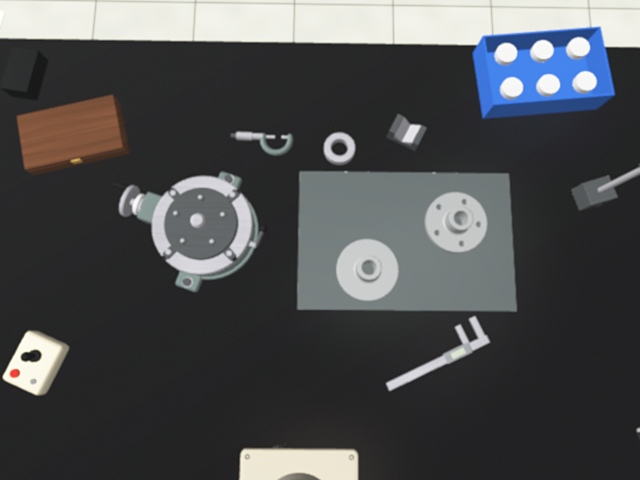

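View pics/scene0.png

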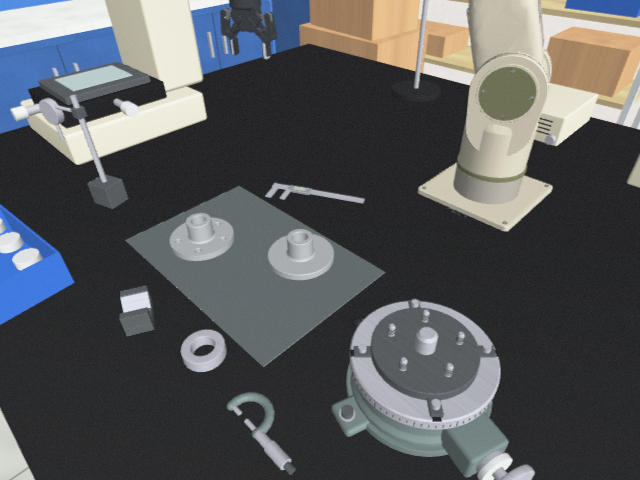

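View pics/wrist0.png

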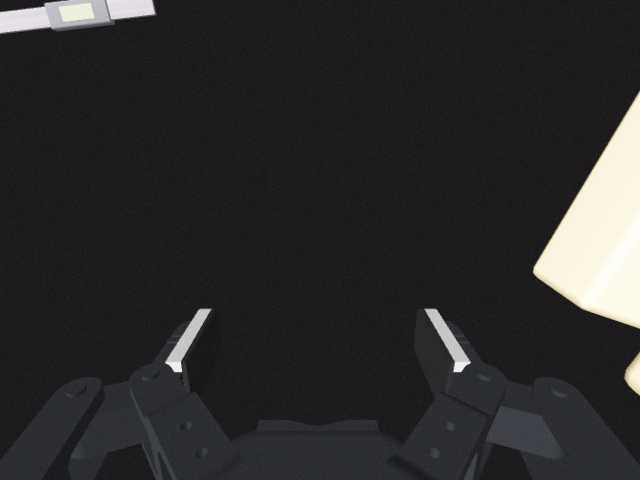

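The top view shows the drilled flange near px (457,221), the blank near (367,269) and the rotary table near (204,224). The five studs and five holes are visible. Next I measure them.

Run:
```python
from h import *
f=np.load("top0.npz"); p=f["p"]; C=(f["K"],f["R"],f["t"])
for nm,(x,y) in dict(fl=(457,221),ro=(200,223)).items():
    c=p[y-40:y+40,x-50:x+50]; cv2.imwrite(f"pics/{nm}.png",cv2.resize(c,None,fx=8,fy=8,interpolation=cv2.INTER_CUBIC)[:600])
g=cv2.cvtColor(p,cv2.COLOR_BGR2GRAY)
# flange plate outline
def blobs(m,roi,amin,amax,lab):
    x0,y0,x1,y1=roi; n,l,s,c=cv2.connectedComponentsWithStats(m[y0:y1,x0:x1].astype(np.uint8))
    r=[]
    for i in range(1,n):
        if amin<=s[i,4]<=amax: print(lab,s[i],(c[i]+[x0,y0]).round(2)); r.append(c[i]+[x0,y0])
    return r
print(g[221,420:495]); print(g[223,150:250])
blobs(g>150,(415,180,500,262),500,9999,"plate")
blobs(g<140,(425,190,490,255),4,400,"hole")
blobs(g>130,(165,190,240,258),4,400,"stud")
```

```text
[123 123 122 125 146 175 193 200 200 199 199 200 200 199 199 199 200 200
 200 199 199 201 212 223 214 187 176 173 174 186 200 203 201 197 176 142
 124 120 121 121 127 151 171 176 177 177 178 187 197 201 200 196 187 187
 198 199 189 172 164 172 187 197 199 199 200 197 178 142 121 120 120 120
 121 120 120]
[ 88 129 181 209 209 207 206 206 206 207 206 207 206 186 144 110 102 105
 104 104 104 104 104 104 104 104 103 104 104 105 104 104 105 104 103 104
 104 102 102 105 136 187 215 214 210 210 210 211 209 202 184 158 135 124
 113 103 101 101 103 103 104 104 103 103 103 103 101 102 103 102 101 102
 102 101 102 101 102 101 101 102 101 102 101 103 104 100  84  97 165 211
 215 214 213 214 213 214 215 214 215 215]
plate [  10   12   62   60 2711] [455.54 221.69]
hole [37 10  3  4  9] [463.33 201.44]
hole [12 15  3  4 11] [438.09 206.36]
hole [29 21 11 14 77] [458.43 216.42]
hole [52 32  3  4 11] [477.91 223.64]
hole [26 38 15  6 49] [457.12 230.65]
hole [10 41  3  4 11] [436.09 232.36]
hole [35 51  3  5 11] [461. 243.]
stud [  0   0  25  27 191] [171.14 197.88]
stud [50  0 21  8 99] [226.87 192.64]
stud [32  5  5  4 17] [199.35 196.53]
stud [ 8 21  5  5 18] [174.61 212.61]
stud [ 25  23  14  15 166] [196.4 219.7]
stud [55 22  5  5 20] [221.75 213.75]
stud [ 0 42  7 23 93] [167.02 245.67]
stud [15 48  5  5 19] [181.63 240.  ]
stud [44 49  5  5 20] [210.95 240.9 ]
stud [ 5 61 19  7 70] [178.04 255.16]
```

```bash
ls pics
```

```text
fl.png
ro.png
scene0.png
top0.png
wrist0.png
```

View pics/fl.png

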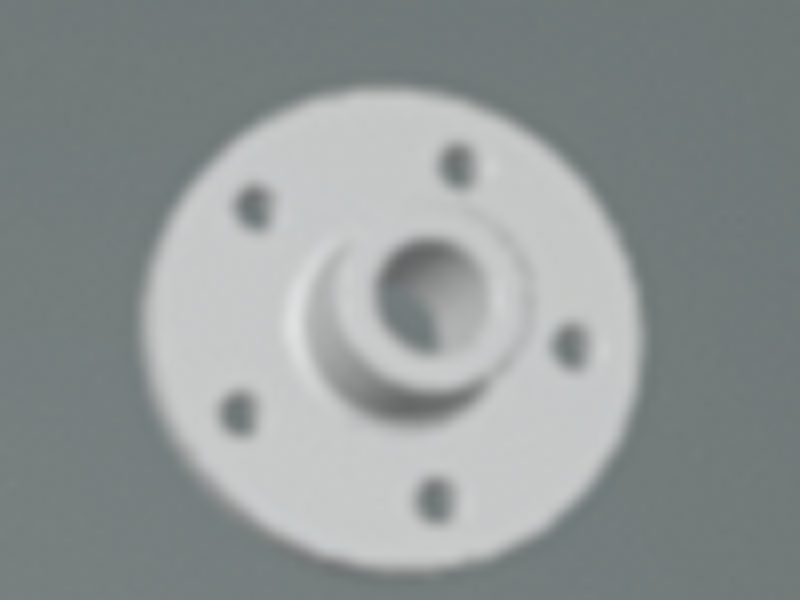

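View pics/ro.png

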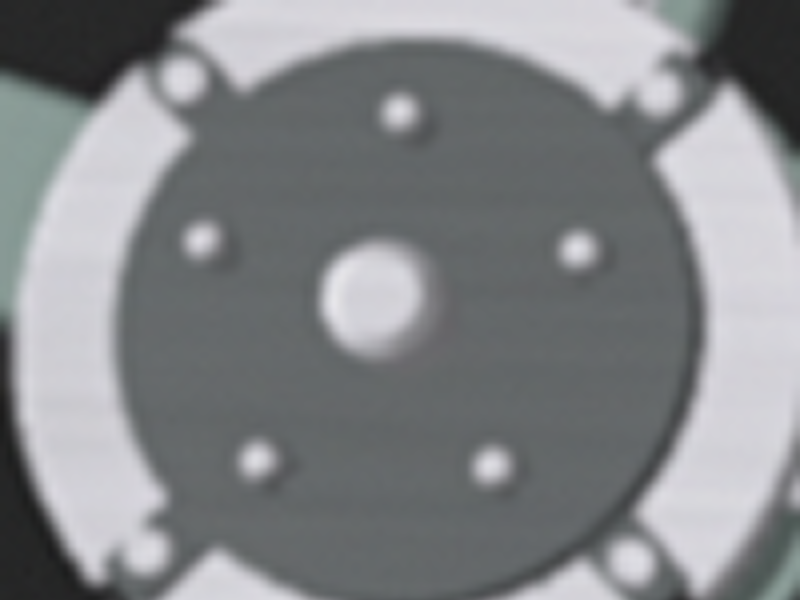

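The crops show the plate with five holes and the stud plate with pilot and five bright stud tips, each resolved well enough to fit. Now the positions.

Run:
```python
from h import *
f=np.load("top0.npz"); p=f["p"]; C=(f["K"],f["R"],f["t"])
H=[(463.33,201.44),(438.09,206.36),(477.91,223.64),(436.09,232.36),(461,243)]
S=[(199.35,196.53),(174.61,212.61),(221.75,213.75),(181.63,240),(210.95,240.9)]
for n,L,z in (("holes",H,15),("studs",S,111)):
    P=np.array([ray(C,*q,z) for q in L]); c=P.mean(0); d=P-c
    a=np.degrees(np.arctan2(d[:,1],d[:,0])); 
    ph=np.degrees(np.angle(np.mean(np.exp(1j*np.radians(a)*5))))/5
    print(n,c.round(1),np.hypot(*d.T[:2]).round(1),a.round(1),"mod72",round(ph,2))
print("pilot",ray(C,196.4,219.7,121))
g=cv2.cvtColor(p,cv2.COLOR_BGR2GRAY)
m=(g>150).astype(np.uint8); m[:180]=0;m[262:]=0;m[:,:415]=0;m[:,500:]=0
k,_=cv2.findContours(m,cv2.RETR_EXTERNAL,cv2.CHAIN_APPROX_NONE); k=max(k,key=cv2.contourArea)
e=cv2.fitEllipse(k);print("plate",e,ray(C,*e[0],15))
# depth check
D=f["d"]; X=cloud(C,D)
for u,v in((455,240),(445,221),(196,220),(190,230)): print((u,v),X[v,u].round(1))
s=np.load("scene0.npz");CS=(s["K"],s["R"],s["t"])
im=s["p"].copy()
for q in(ray(C,196.4,219.7,122),*[ray(C,*q,111) for q in S],*[ray(C,*q,17) for q in H]): cv2.circle(im,tuple(int(round(a)) for a in proj(CS,q)),2,(0,0,255),-1)
cv2.imwrite("pics/chk.png",im)
st=manip.get_state(); from scipy.spatial.transform import Rotation as R
print(R.from_quat(st["tool_rot"]).as_matrix().round(3))
```

```text
holes [ 577.7 -324.5   15. ] [47.6 48.2 48.4 48.4 48. ] [ -23.5   47.9  -95.5  120.3 -167.5] mod72 -23.65
studs [554.2 200.7 111. ] [48.1 48.  48.  47.9 48.1] [  -0.9   71.2  -72.9  143.  -145.1] mod72 -0.94
pilot [554.0537667  200.90956323 121.        ]
plate ((455.6643371582031, 221.70529174804688), (58.87635803222656, 62.169105529785156), 112.78711700439453) [ 576.78990377 -325.27253306   15.        ]
(455, 240) [ 536.7 -321.6   17.9]
(445, 221) [ 577.  -301.3   20.1]
(196, 220) [553.2 201.3 122.3]
(190, 230) [538.9 218.9  93.7]
[[ 0.944  0.33  -0.   ]
 [ 0.33  -0.944  0.001]
 [-0.    -0.001 -1.   ]]
```

View pics/chk.png

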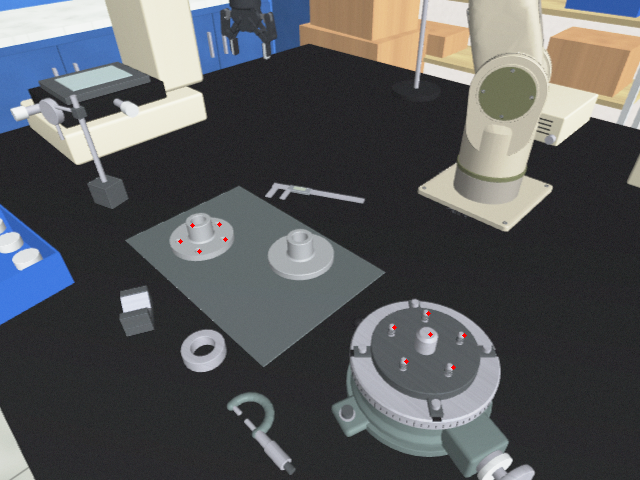

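Overlay in the second view agrees within a few pixels. The stud and pilot fits agree to 0.3 mm: seat is about (554.1, 200.8), flange about (577.5, -325). The turn needed is about +22.7°. I move near the flange and look again with the wrist camera.

```bash
python3 -m handwheel '[0.047,-0.0095,0,0,0,0,1, 0.047,-0.0095,0,0,0,0,1, 0.047,-0.0095,0,0,0,0,1, 0.047,-0.0095,0,0,0,0,1, 0.047,-0.0095,0,0,0,0,1, 0.047,-0.0095,0,0,0,0,1, 0.047,-0.0095,0,0,0,0,1, 0.047,-0.0095,0,0,0,0,1]' 40
python3 -m handwheel '[0,0,0,0,0,-8.14,1, 0,0,0,0,0,-8.14,1, 0,0,0,0,0,-8.14,1, 0,0,0,0,0,-8.14,1, 0,0,0,0,0,-8.14,1, 0,0,0,0,0,0,1, 0,0,0,0,0,0,1]'
cat >> h.py <<'E'
from scipy.spatial.transform import Rotation as Ro
def st():
    s=manip.get_state(); M=Ro.from_quat(s["tool_rot"]).as_matrix()
    print("t",round(s["time_s"],2),"pos",s["eef_pos"].round(2),"yaw",round(np.degrees(np.arctan2(M[1,0],M[0,0])),2),"tilt",(M[:2,2]*57.3).round(2),"F",s["force"].round(1),"T",s["torque"].round(2),"w",round(s["width"],1),"q7",s["q"][6].round(2)); return s,M
def snap(n,name):
    C=cam(n); p,d=manip.grab_frame(n); cv2.imwrite(f"pics/{name}.png",p); np.savez(f"{name}.npz",p=p,d=d,K=C[0],R=C[1],t=C[2]); return C,p,d
E
python3 - <<'E'
from h import *
st(); snap("wrist","w1")
E
```

```text
time_s: 0.95
eef_pos: [537.7, -392.7, 239.2]
tool_rot: [0.986, 0.167, -0.0, -0.0]
force: [0.4, -0.2, 0.2]
width: 85.7
time_s: 1.65
eef_pos: [536.2, -393.9, 239.1]
tool_rot: [0.867, 0.498, -0.0, -0.0]
force: [0.9, 0.2, 0.5]
width: 85.3
t 1.65 pos [ 536.18 -393.94  239.06] yaw 59.75 tilt [-0.01  0.02] F [0.9 0.2 0.5] T [-0.06 -0.    0.02] w 85.3 q7 -0.06
```

View pics/w1.png

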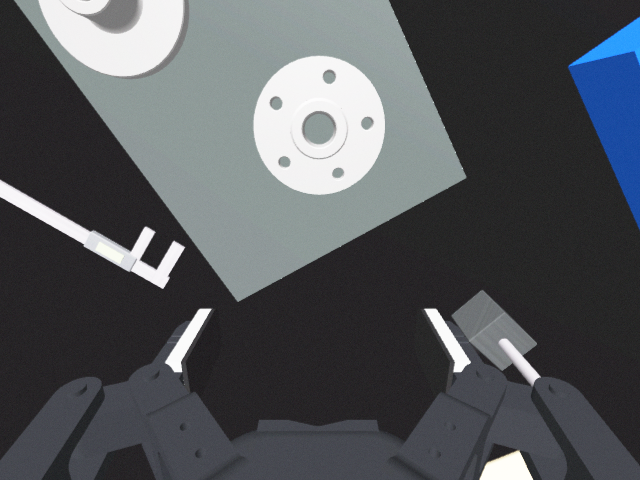

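The wrist view shows the drilled flange at px (319,125) with all five holes. The caliper (130,250) and the grey stand (495,335) are clear of the path.

Run:
```python
from h import *
f=np.load("w1.npz"); p=f["p"]; C=(f["K"],f["R"],f["t"])
g=cv2.cvtColor(p,cv2.COLOR_BGR2GRAY)
m=(g>195).astype(np.uint8); m[:, :240]=0; m[:,400:]=0; m[210:]=0
k,_=cv2.findContours(m,cv2.RETR_EXTERNAL,cv2.CHAIN_APPROX_NONE); k=max(k,key=cv2.contourArea)
e=cv2.fitEllipse(k);pl=ray(C,*e[0],16);print("plate",e,pl.round(1))
E=cv2.drawContours(np.zeros_like(m),[k],-1,1,-1)
for thr in(190,):
    n,l,s,c=cv2.connectedComponentsWithStats(((g<thr)&(E>0)).astype(np.uint8))
    H=[]
    for i in range(1,n):
        if s[i,4]>15: print(s[i],c[i].round(1))
        if 40<s[i,4]<300: H.append(c[i])
P=np.array([ray(C,*q,15) for q in H]); cc=P.mean(0); d=P-cc
a=np.arctan2(d[:,1],d[:,0]);print(cc,np.hypot(*d.T[:2]).round(1),np.degrees(a).round(1),np.degrees(np.angle(np.mean(np.exp(5j*a))))/5)
print("bore",ray(C,319.3,127.5,57))
```

```text
plate ((318.74786376953125, 124.72026062011719), (130.79525756835938, 138.0050506591797), 1.1528713703155518) [ 577.9 -322.6   16. ]
[323  70  13  14 144] [328.9  76.2]
[270  96  12  14 130] [275.6 102.7]
[302 111  34  33 890] [318.3 127.1]
[361 117  13  13 117] [366.8 122.5]
[278 156  12  11 102] [283.9 161.2]
[308 156  17   3  17] [316.  157.6]
[332 168  12  10  93] [337.5 172.4]
[ 576.07160384 -325.23391829   15.        ] [48.  48.1 48.2 48.  47.9] [  47.9  120.4  -23.9 -168.   -95.9] -23.91152769801908
bore [ 577.02236476 -324.73373156   57.        ]
```

```bash
python3 -m handwheel '[0.04,0,0,0,0,0,1, 0.04,0,0,0,0,0,1, 0,0,0.04,0,0,0,1, 0,0,0.04,0,0,0,1, 0,0,0.04,0,0,0,1, 0,0,0.04,0,0,0,1, 0,0,0.03,0,0,0,1, 0,0,0,0,0,0,1]'
python3 - <<'E'
from h import *
st(); snap("wrist","w2")
E
```

```text
time_s: 2.5
eef_pos: [573.5, -323.3, 44.6]
tool_rot: [0.867, 0.499, -0.002, -0.003]
force: [-0.4, 0.0, -0.6]
width: 85.4
t 2.5 pos [ 573.53 -323.35   44.6 ] yaw 59.86 tilt [-0.4  0.2] F [-0.4  0.  -0.6] T [0.04 0.01 0.03] w 85.4 q7 -0.23
```

View pics/w2.png

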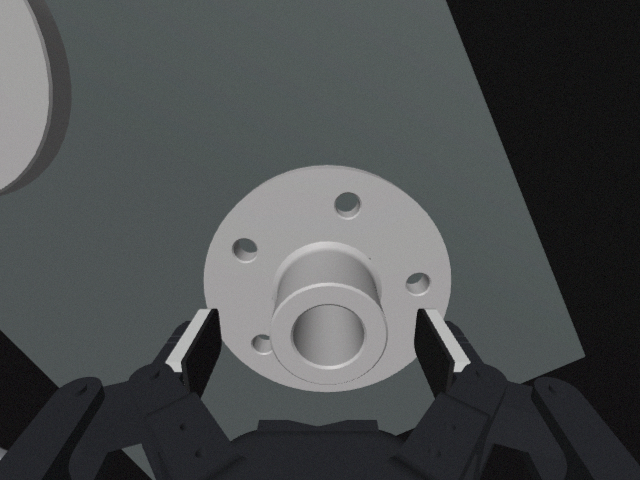

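The wrist view shows the neck at px (329,330) between the jaws but about 5 mm to the right of centre; the arm was still settling. I let it settle and re-read.

```bash
python3 -m handwheel '[0,0,0.005,0,0,0,1, 0,0,0,0,0,0,1, 0,0,0,0,0,0,1]'
python3 - <<'E'
from h import *
s,M=st(); C,p,d=snap("wrist","w3")
d=(np.array([576.8,-324.9])-s["eef_pos"][:2]); print("to go x,y",d@M[:2,0],d@M[:2,1])
g=cv2.cvtColor(p,cv2.COLOR_BGR2GRAY)
# bore rim centre: dark blob
cv2.imwrite("pics/w3c.png",cv2.resize(p[250:410,230:420],None,fx=3,fy=3))
for px in((317,330),(329,330)): print(ray(C,*px,57))
print(proj(C,[576.8,-324.9,57]))
E
```

```text
time_s: 2.85
eef_pos: [577.1, -325.1, 46.0]
tool_rot: [0.866, 0.5, 0.001, 0.001]
force: [-1.0, 0.7, -0.9]
width: 85.3
t 2.85 pos [ 577.12 -325.07   45.95] yaw 59.97 tilt [ 0.12 -0.07] F [-1.   0.7 -0.9] T [-0.04 -0.02 -0.02] w 85.3 q7 -0.23
to go x,y -0.012150243095786668 -0.36212983360200096
[ 576.45489508 -323.41785568   57.        ]
[ 580.81202652 -325.944447     57.        ]
[319.47356066 332.27429394]
```

View pics/w3c.png

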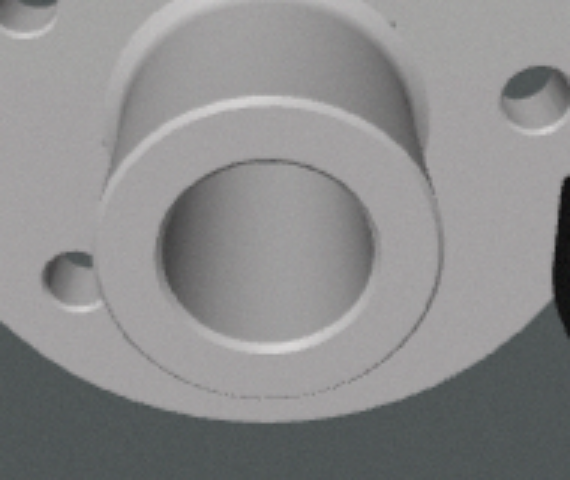

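The settled neck centre is at px (319,333), as predicted (319.5,332.3). I lower and grip.

```bash
python3 -m handwheel '[0,0,0.013,0,0,0,1, 0,0,0,0,0,0,1, 0,0,0,0,0,0,1]'
python3 -m handwheel '[0,0,0,0,0,0,0, 0,0,0,0,0,0,0, 0,0,0,0,0,0,0, 0,0,0,0,0,0,0, 0,0,0,0,0,0,0, 0,0,0,0,0,0,0, 0,0,0,0,0,0,0, 0,0,0,0,0,0,0]' 70
python3 - <<'E'
from h import *
s,M=st(); snap("wrist","w4")
E
```

```text
time_s: 3.2
eef_pos: [575.9, -324.4, 30.6]
tool_rot: [0.866, 0.5, -0.0, -0.0]
force: [1.3, 0.4, 0.1]
width: 85.3
time_s: 4.0
eef_pos: [577.0, -325.0, 32.3]
tool_rot: [0.866, 0.5, 0.0, 0.001]
force: [0.1, -0.8, 5.9]
width: 49.1
t 4.0 pos [ 576.97 -324.96   32.26] yaw 59.99 tilt [ 0.08 -0.05] F [ 0.1 -0.8  5.9] T [ 0.01  0.02 -0.01] w 49.1 q7 -0.23
```

View pics/w4.png

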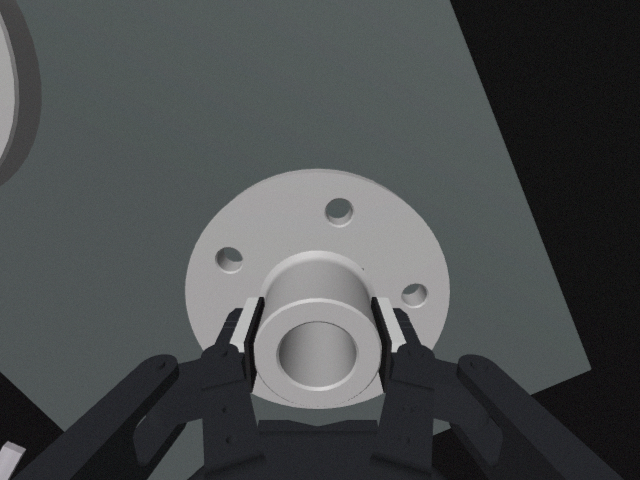

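Gripped: opening 49.1 mm on the 50 mm neck, pads central at px (318,350). I lift and check the hold.

```bash
python3 -m handwheel '[0,0,-0.01,0,0,0,0, 0,0,-0.02,0,0,0,0, 0,0,-0.03,0,0,0,0, 0,0,-0.03,0,0,0,0, 0,0,-0.03,0,0,0,0, 0,0,-0.03,0,0,0,0, 0,0,0,0,0,0,0, 0,0,0,0,0,0,0]'
python3 -m handwheel '[0.015,-0.009,0,0,0,0,0, 0.03,-0.019,0,0,0,0,0, 0.042,-0.027,0,0,0,0,0, 0.042,-0.027,0,0,0,0,0, 0.042,-0.027,0,0,0,0,0, 0.042,-0.027,0,0,0,0,0, 0.03,-0.02,0,0,0,0,0, 0.02,-0.013,0,0,0,0,0]'
python3 -m handwheel '[0,0,0,0,0,-5.7,0, 0,0,0,0,0,-5.7,0, 0,0,0,0,0,-5.7,0, 0,0,0,0,0,-5.7,0, 0,0,0,0,0,0,0, 0,0,0,0,0,0,0, 0,0,0,0,0,0,0]'
python3 - <<'E'
from h import *
s,M=st(); snap("wrist","w5")
E
```

```text
time_s: 4.85
eef_pos: [575.9, -324.5, 180.8]
tool_rot: [0.866, 0.5, -0.0, -0.0]
force: [-0.9, -1.0, -6.7]
width: 49.1
time_s: 5.65
eef_pos: [559.6, -7.9, 179.5]
tool_rot: [0.865, 0.502, -0.001, -0.001]
force: [0.7, -1.0, -5.4]
width: 49.1
time_s: 6.35
eef_pos: [561.0, -12.2, 180.6]
tool_rot: [0.751, 0.66, -0.0, -0.0]
force: [-0.8, 1.0, -4.4]
width: 48.9
t 6.35 pos [561.01 -12.22 180.62] yaw 82.68 tilt [-0.06  0.  ] F [-0.8  1.  -4.4] T [ 0.   -0.02  0.01] w 48.9 q7 -0.32
```

View pics/w5.png

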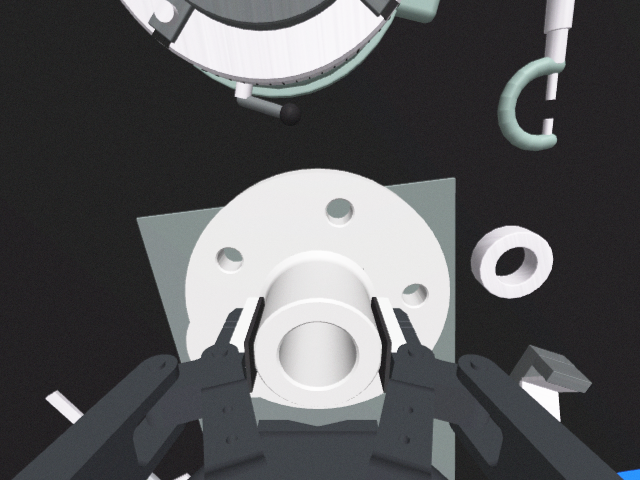

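Flange held level, unslipped (holes at the same pixels as before). I advance to see the studs.

```bash
python3 -m handwheel '[0.03,0,0,0,0,0,0, 0.03,0,0,0,0,0,0, 0.03,0,0,0,0,0,0, 0.02,0,0,0,0,0,0, 0,0,0,0,0,0,0, 0,0,0,0,0,0,0, 0,0,0,0,0,0,0]'
python3 - <<'E'
from h import *
s,M=st(); snap("wrist","w6")
E
```

```text
time_s: 7.1
eef_pos: [575.3, 95.6, 181.1]
tool_rot: [0.751, 0.661, -0.0, 0.0]
force: [-0.7, -0.9, -4.9]
width: 49.0
t 7.1 pos [575.31  95.59 181.1 ] yaw 82.69 tilt [-0.01 -0.05] F [-0.7 -0.9 -4.9] T [-0.06 -0.07  0.  ] w 49.0 q7 -0.53
```

View pics/w6.png

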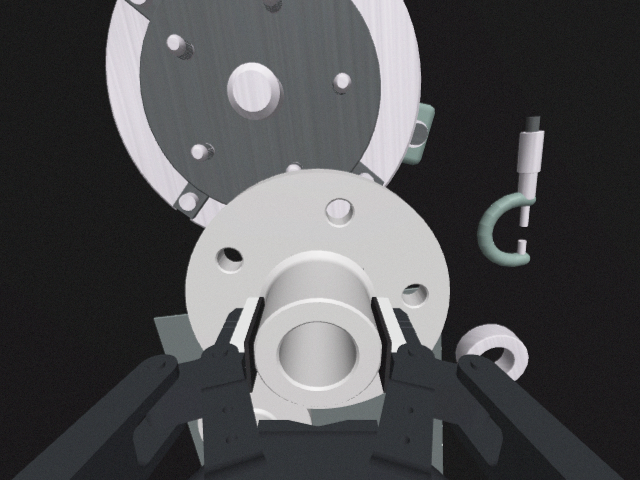

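The wrist view shows pilot top near (253,88), stud tips near (175,43), (342,80), (199,151), and the held flange's three visible holes at (340,211), (230,258), (415,294). I refine from zooms.

Run:
```python
from h import *
f=np.load("w6.npz"); p=f["p"]
a=cv2.resize(p[20:170,150:370],None,fx=3.6,fy=3.6,interpolation=cv2.INTER_CUBIC); cv2.imwrite("pics/w6a.png",a)
a=cv2.resize(p[180:310,200:440],None,fx=3.3,fy=3.3,interpolation=cv2.INTER_CUBIC); cv2.imwrite("pics/w6b.png",a)
```

```text
(no output)
```

View pics/w6a.png

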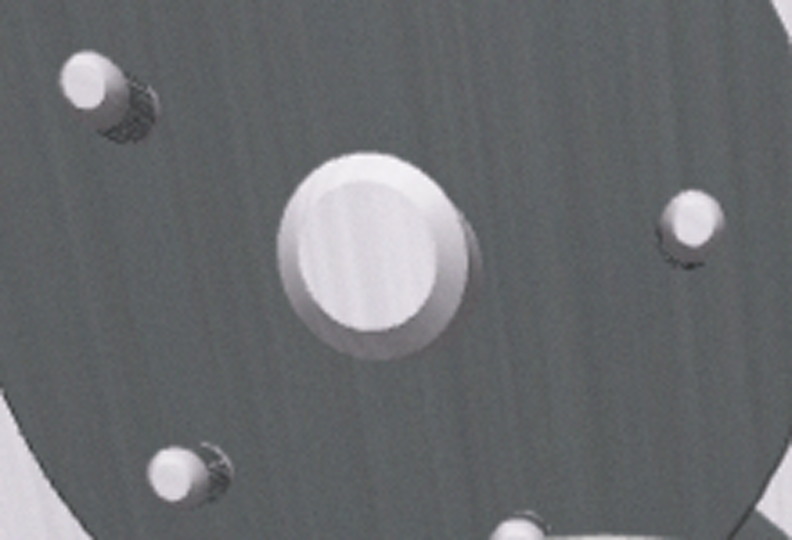

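View pics/w6b.png

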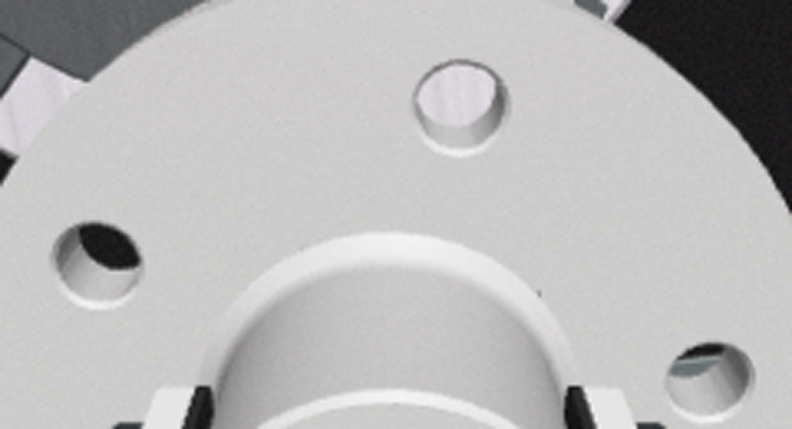

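Run:
```python
from h import *
f=np.load("w6.npz"); C=(f["K"],f["R"],f["t"]); D=f["d"]; X=cloud(C,D)
c=ray(C,252.2,91.1,122); print("pilot",c.round(2))
for q in((173.9,42.2),(342.8,80.6),(198.9,151.9)):
    P=ray(C,*q,112); d=P-c; print("stud",P.round(1),np.hypot(*d[:2]).round(1),np.degrees(np.arctan2(d[1],d[0])).round(2)%72)
zs=X[225:250,280:300,2]; print("plate top z",np.median(zs))
s,M=st(); tp=s["eef_pos"]
for zt in(165,167.0):
  H=[ray(C,*q,zt) for q in((339.7,212.4),(229.4,260.3),(415.2,295.8))]
  n=ray(C,318,353,zt+40); print("neck top",n.round(2),"-tcp",(n-tp).round(2))
  # circumcentre
  A=np.array([[2*h[0],2*h[1],1] for h in H]); b=np.array([h[0]**2+h[1]**2 for h in H]); x=np.linalg.solve(A,b); r=np.sqrt(x[2]+x[0]**2+x[1]**2)
  print("hole circle",x[:2].round(2),r.round(2))
  for h in H: d=h[:2]-x[:2]; print((np.degrees(np.arctan2(d[1],d[0]))%72).round(2))
```

```text
pilot [552.94 198.97 122.  ]
stud [514.9 228.5 112. ] 48.1 70.15
stud [601.1 198.9 112. ] 48.2 71.96
stud [514.7 172.1 112. ] 46.7 71.00999999999999
plate top z 166.0116974883378
t 7.15 pos [575.36  95.49 181.17] yaw 82.68 tilt [-0.01 -0.04] F [ 0.8 -0.9 -4.7] T [ 0.01 -0.04  0.01] w 48.8 q7 -0.53
neck top [574.15  95.54 205.  ] -tcp [-1.21  0.05 23.83]
hole circle [573.9   93.98] 48.35
70.84
71.04
70.7
neck top [574.34  97.03 207.  ] -tcp [-1.02  1.55 25.83]
hole circle [574.04  95.09] 47.7
70.84
71.04
70.7
```

Hole phase about 70.9° and stud phase about 71.0° (mod 72°), so they are already aligned. The two lateral estimates differ by ~1.6 mm in y (199.1 and 200.7). I'll go to the middle, stop just above the pilot, and check.

```bash
python3 -m handwheel '[0.025,-0.0085,0,0,0,0,0, 0.027,-0.009,0,0,0,0,0, 0.027,-0.009,0,0,0,0,0, 0.022,-0.008,0,0,0,0,0, 0,0,0.012,0,0,0,0, 0,0,0.012,0,0,0,0, 0,0,0,0,0,0,0, 0,0,0,0,0,0,0]'
python3 - <<'E'
from h import *
s,M=st(); d=np.array([554.2,200])-s["eef_pos"][:2]; print(d@M[:2,0],d@M[:2,1])
snap("wrist","w7"); snap("scene","s7")
p=np.load("s7.npz")["p"]; cv2.imwrite("pics/s7c.png",cv2.resize(p[220:430,320:540],None,fx=2.8,fy=2.8))
p=np.load("w7.npz")["p"]; cv2.imwrite("pics/w7c.png",cv2.resize(p[150:420,170:470],None,fx=2.2,fy=2.2))
E
```

```text
time_s: 7.95
eef_pos: [554.0, 199.7, 156.8]
tool_rot: [0.751, 0.66, -0.001, 0.0]
force: [-0.3, -1.2, -4.7]
width: 49.1
t 7.95 pos [553.98 199.7  156.85] yaw 82.67 tilt [-0.05 -0.05] F [-0.3 -1.2 -4.7] T [ 0.    0.01 -0.02] w 49.1 q7 -0.74
0.32149919214389744 0.17705871617497865
```

View pics/s7c.png

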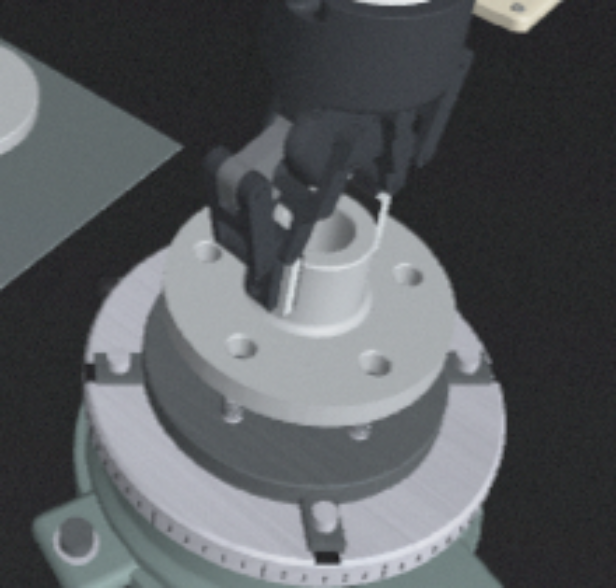

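View pics/w7c.png

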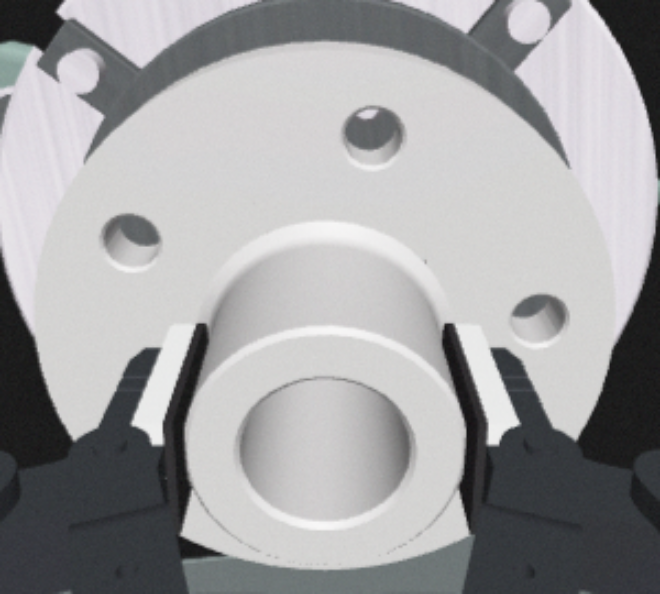

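Holes sit above the matching studs and the front stud tip is visible through the far hole (px ~373,115 in the zoom). I descend in small steps, watching force.

```bash
python3 -m handwheel '[0,0,0.002,0,0,0,0, 0,0,0.002,0,0,0,0, 0,0,0.002,0,0,0,0, 0,0,0.002,0,0,0,0, 0,0,0,0,0,0,0, 0,0,0,0,0,0,0]'
python3 -c "from h import *;st()"
```

```text
time_s: 8.65
eef_pos: [553.7, 201.3, 149.3]
tool_rot: [0.75, 0.661, -0.0, -0.0]
force: [-0.3, 0.8, -5.7]
width: 49.3
t 8.65 pos [553.68 201.33 149.25] yaw 82.8 tilt [-0. -0.] F [-0.3  0.8 -5.7] T [ 0.03  0.01 -0.01] w 49.3 q7 -0.74
```

```bash
python3 -m handwheel '[0,0,0.001,0,0,0,0, 0,0,0.001,0,0,0,0, 0,0,0,0,0,0,0, 0,0,0,0,0,0,0]'
python3 -c "from h import *;st()"
```

```text
time_s: 9.05
eef_pos: [553.7, 201.3, 147.3]
tool_rot: [0.75, 0.661, -0.0, 0.0]
force: [-0.7, 0.2, -5.2]
width: 49.1
t 9.05 pos [553.72 201.29 147.27] yaw 82.8 tilt [ 0.   -0.01] F [-0.7  0.2 -5.2] T [ 0.09 -0.04  0.02] w 49.1 q7 -0.74
```

```bash
python3 -m handwheel '[-0.0006,0.0004,0,0,0,0,0, 0,0,0.001,0,0,0,0, 0,0,0.001,0,0,0,0, 0,0,0,0,0,0,0, 0,0,0,0,0,0,0]'
python3 -c "from h import *;st()"
```

```text
time_s: 9.55
eef_pos: [554.0, 200.6, 145.2]
tool_rot: [0.75, 0.661, -0.0, 0.0]
force: [0.2, -0.2, -6.6]
width: 48.9
t 9.55 pos [554.   200.65 145.24] yaw 82.8 tilt [-0. -0.] F [ 0.2 -0.2 -6.6] T [-0.01 -0.05 -0.01] w 48.9 q7 -0.74
```

```bash
python3 -m handwheel '[0,0,0.001,0,0,0,0, 0,0,0.001,0,0,0,0, 0,0,0,0,0,0,0, 0,0,0,0,0,0,0]'
python3 -c "from h import *;st()"
```

```text
time_s: 9.95
eef_pos: [554.0, 200.7, 143.3]
tool_rot: [0.75, 0.661, -0.0, 0.0]
force: [0.1, -1.1, -4.8]
width: 49.1
t 9.95 pos [554.02 200.66 143.26] yaw 82.8 tilt [-0. -0.] F [ 0.1 -1.1 -4.8] T [ 0.06 -0.   -0.03] w 49.1 q7 -0.74
```

The pilot is inside the bore with no side force. I continue on to the studs.

```bash
python3 -m handwheel '[0,0,0.001,0,0,0,0, 0,0,0.001,0,0,0,0, 0,0,0.001,0,0,0,0, 0,0,0,0,0,0,0, 0,0,0,0,0,0,0]'
python3 -c "from h import *;st()"
```

```text
time_s: 10.45
eef_pos: [554.0, 200.6, 140.2]
tool_rot: [0.75, 0.661, -0.0, 0.0]
force: [-0.1, 0.8, -5.1]
width: 49.2
t 10.45 pos [554.03 200.64 140.25] yaw 82.8 tilt [-0. -0.] F [-0.1  0.8 -5.1] T [-0.01 -0.03 -0.01] w 49.2 q7 -0.74
```

```bash
python3 -m handwheel '[0,0,0.001,0,0,0,0, 0,0,0.001,0,0,0,0, 0,0,0,0,0,0,0, 0,0,0,0,0,0,0]'
python3 -c "from h import *;st()"
```

```text
time_s: 10.85
eef_pos: [554.0, 200.6, 138.2]
tool_rot: [0.75, 0.661, -0.0, 0.0]
force: [0.4, 0.1, -4.7]
width: 49.1
t 10.85 pos [554.01 200.62 138.23] yaw 82.8 tilt [-0.   -0.01] F [ 0.4  0.1 -4.7] T [ 0.02 -0.05  0.  ] w 49.1 q7 -0.75
```

```bash
python3 -m handwheel '[0,0,0.001,0,0,0,0, 0,0,0.001,0,0,0,0, 0,0,0.001,0,0,0,0, 0,0,0,0,0,0,0, 0,0,0,0,0,0,0]'
python3 -c "from h import *;st()"
```

```text
time_s: 11.35
eef_pos: [554.0, 200.6, 135.3]
tool_rot: [0.75, 0.661, -0.0, 0.0]
force: [-0.1, -0.7, -4.4]
width: 49.1
t 11.35 pos [554.01 200.62 135.25] yaw 82.8 tilt [-0.   -0.01] F [-0.1 -0.7 -4.4] T [ 0.03 -0.02 -0.03] w 49.1 q7 -0.75
```

```bash
python3 -m handwheel '[0,0,0.001,0,0,0,0, 0,0,0.001,0,0,0,0, 0,0,0.001,0,0,0,0, 0,0,0.001,0,0,0,0, 0,0,0,0,0,0,0, 0,0,0,0,0,0,0]'
python3 -c "from h import *;st()"
```

```text
time_s: 11.95
eef_pos: [554.0, 200.7, 131.3]
tool_rot: [0.75, 0.661, -0.0, 0.0]
force: [0.2, 0.0, -5.7]
width: 48.9
t 11.95 pos [554.05 200.65 131.27] yaw 82.8 tilt [ 0. -0.] F [ 0.2  0.  -5.7] T [-0.    0.03  0.03] w 48.9 q7 -0.75
```

The studs are well inside the holes, with no contact force. I carry on to the seat, expected at TCP z ≈ 123.

```bash
python3 -m handwheel '[0,0,0.001,0,0,0,0, 0,0,0.001,0,0,0,0, 0,0,0.001,0,0,0,0, 0,0,0.001,0,0,0,0, 0,0,0.001,0,0,0,0, 0,0,0.001,0,0,0,0, 0,0,0,0,0,0,0, 0,0,0,0,0,0,0]'
python3 -c "from h import *;st()"
```

```text
time_s: 12.75
eef_pos: [554.0, 200.6, 125.3]
tool_rot: [0.75, 0.661, 0.0, 0.0]
force: [-0.7, -0.1, -5.5]
width: 49.0
t 12.75 pos [554.04 200.65 125.3 ] yaw 82.79 tilt [ 0. -0.] F [-0.7 -0.1 -5.5] T [ 0.05 -0.02 -0.02] w 49.0 q7 -0.75
```

```bash
python3 -m handwheel '[0,0,0.0005,0,0,0,0, 0,0,0.0005,0,0,0,0, 0,0,0,0,0,0,0, 0,0,0,0,0,0,0]'
python3 -c "from h import *;st()"
```

```text
time_s: 13.15
eef_pos: [554.0, 200.6, 124.3]
tool_rot: [0.75, 0.661, -0.0, 0.0]
force: [-0.4, 0.2, -4.8]
width: 49.1
t 13.15 pos [554.03 200.63 124.3 ] yaw 82.79 tilt [ 0. -0.] F [-0.4  0.2 -4.8] T [-0.03  0.   -0.01] w 49.1 q7 -0.75
```

```bash
python3 -m handwheel '[0,0,0.0005,0,0,0,0, 0,0,0,0,0,0,0, 0,0,0.0005,0,0,0,0, 0,0,0,0,0,0,0, 0,0,0,0,0,0,0]'
python3 -c "from h import *;st()"
```

```text
time_s: 13.65
eef_pos: [554.0, 200.7, 123.3]
tool_rot: [0.75, 0.661, 0.0, 0.0]
force: [0.2, -0.2, -4.6]
width: 48.9
t 13.65 pos [554.05 200.67 123.34] yaw 82.8 tilt [ 0.01 -0.  ] F [ 0.2 -0.2 -4.6] T [ 0.01 -0.05 -0.05] w 48.9 q7 -0.75
```

```bash
python3 -m handwheel '[0,0,0.0003,0,0,0,0, 0,0,0,0,0,0,0, 0,0,0,0,0,0,0]'
python3 -c "from h import *;st()"
```

```text
time_s: 13.95
eef_pos: [554.0, 200.7, 123.3]
tool_rot: [0.75, 0.661, 0.0, 0.0]
force: [-2.0, -0.9, 0.1]
width: 48.5
t 13.95 pos [554.04 200.68 123.27] yaw 82.8 tilt [ 0.01 -0.01] F [-2.  -0.9  0.1] T [-0.31  0.34 -0.01] w 48.5 q7 -0.75
```

The weight has come off the wrist at z 123.3 against 123.2 expected. One more light press confirms.

```bash
python3 -m handwheel '[0,0,0.0003,0,0,0,0, 0,0,0,0,0,0,0, 0,0,0,0,0,0,0]'
python3 - <<'E'
from h import *
st(); snap("scene","s8")
p=np.load("s8.npz")["p"]; cv2.imwrite("pics/s8c.png",cv2.resize(p[220:430,320:540],None,fx=2.8,fy=2.8))
E
```

```text
time_s: 14.25
eef_pos: [554.0, 200.7, 123.2]
tool_rot: [0.75, 0.661, 0.0, 0.0]
force: [-3.8, -1.9, 3.8]
width: 48.9
t 14.25 pos [554.03 200.67 123.2 ] yaw 82.8 tilt [ 0.02 -0.02] F [-3.8 -1.9  3.8] T [-0.44  0.77 -0.  ] w 48.9 q7 -0.75
```

View pics/s8c.png

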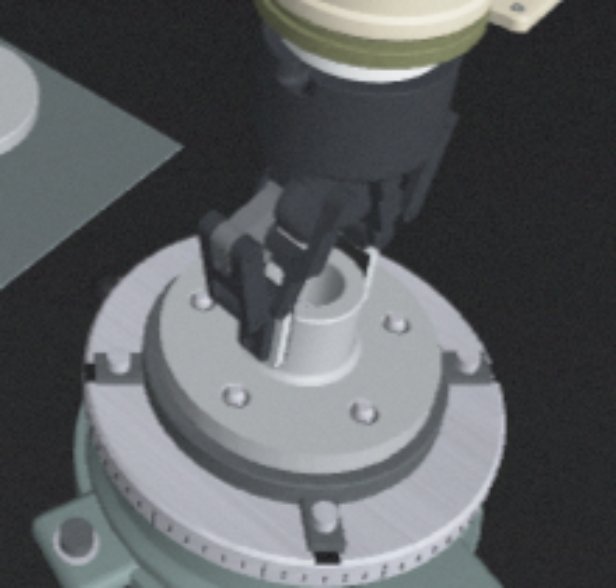

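The flange lies flat with a stud in each visible hole (e.g. px (365,412), (236,397), (397,323)). I release and rise straight up.

```bash
python3 -m handwheel '[0,0,0,0,0,0,0.7, 0,0,0,0,0,0,1, 0,0,0,0,0,0,1, 0,0,0,0,0,0,1, 0,0,0,0,0,0,1, 0,0,0,0,0,0,1, 0,0,0,0,0,0,1]'
python3 -c "from h import *;st()"
```

```text
time_s: 15.0
eef_pos: [554.1, 200.6, 122.7]
tool_rot: [0.75, 0.661, 0.0, 0.0]
force: [-0.2, 0.0, 0.7]
width: 85.6
t 15.0 pos [554.07 200.63 122.67] yaw 82.8 tilt [ 0.01 -0.  ] F [-0.2  0.   0.7] T [0.01 0.01 0.02] w 85.6 q7 -0.75
```

```bash
python3 -m handwheel '[0,0,-0.005,0,0,0,1, 0,0,-0.01,0,0,0,1, 0,0,-0.02,0,0,0,1, 0,0,-0.03,0,0,0,1, 0,0,-0.03,0,0,0,1, 0,0,-0.03,0,0,0,1, -0.03,0,0,0,0,0,1, -0.03,0,0,0,0,0,1]'
python3 -m handwheel '[-0.04,0,0,0,0,0,1, -0.04,0,0,0,0,0,1, -0.04,0,0,0,0,0,1, 0,0,0,0,0,0,1, 0,0,0,0,0,0,1, 0,0,0,0,0,0,1]'
python3 - <<'E'
from h import *
st()
C,p,d=snap("top","t9"); X=cloud(C,d)
cv2.imwrite("pics/t9c.png",cv2.resize(p[180:270,145:255],None,fx=6,fy=6,interpolation=cv2.INTER_CUBIC))
c=p.copy()
q=X[190:255,165:235].reshape(-1,3); q=q[np.hypot(q[:,0]-554,q[:,1]-200.7)<62]; q=q[np.hypot(q[:,0]-554,q[:,1]-200.7)>30]
m=(q[:,2]>90)&(q[:,2]<125); q=q[m]; A=np.c_[q[:,:2]-[554,200.7],np.ones(len(q))]; k=np.linalg.lstsq(A,q[:,2],rcond=None)[0]; print("plane tilt deg",np.degrees(k[:2]),"z",k[2],len(q))
snap("scene","s9"); p=np.load("s9.npz")["p"]
E
```

```text
time_s: 15.8
eef_pos: [546.7, 141.7, 249.7]
tool_rot: [0.749, 0.662, 0.001, 0.001]
force: [0.4, -1.3, -0.1]
width: 84.8
time_s: 16.4
eef_pos: [531.6, 23.4, 248.3]
tool_rot: [0.75, 0.662, 0.0, 0.0]
force: [-0.2, 0.1, -0.6]
width: 85.4
t 16.4 pos [531.58  23.43 248.33] yaw 82.89 tilt [0.05 0.02] F [-0.2  0.1 -0.6] T [ 0.02 -0.07 -0.  ] w 85.4 q7 -0.33
plane tilt deg [ 0.04859612 -0.09390223] z 108.17673998057373 2083
```

View pics/t9c.png

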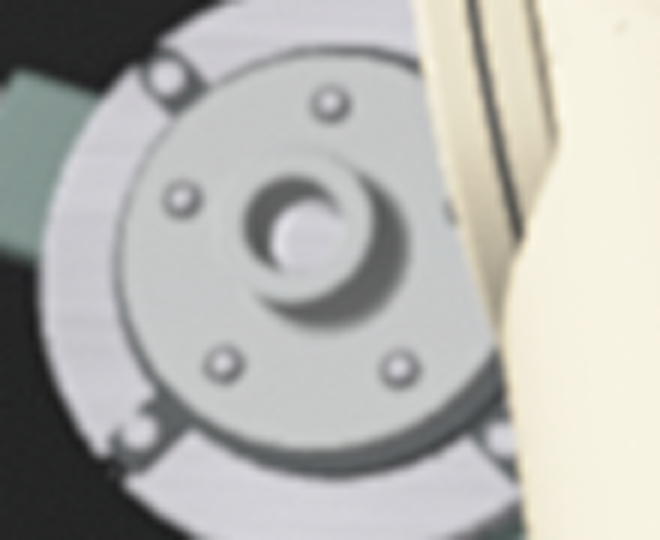

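View pics/s9.png

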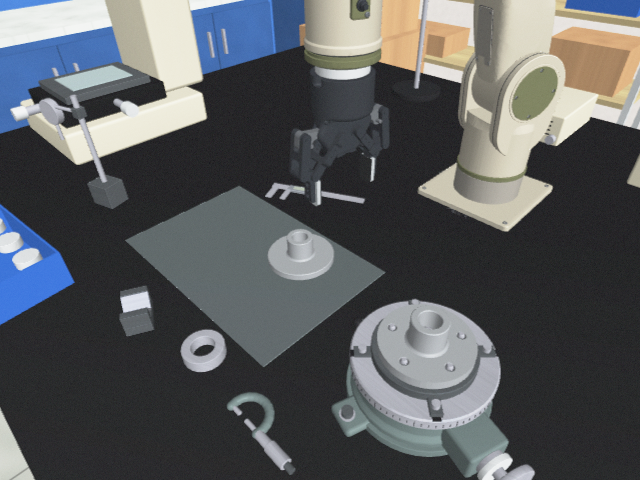

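The top view shows the pilot in the bore and studs in the four visible holes. The plate top is at z 108.2 (108 expected), with tilt about 0.1°. The scene view shows the fifth hole filled, the other parts where they were, and the gripper clear. I hand it in.

```bash
python3 -c "
from h import *
print(manip.finish_job())"
```

```text
the job is handed in; nothing more can be done
None
```

The drilled flange is mounted neck up on the rotary table, fully home on the stud plate. I released it and handed the job in at about 16.5 s. I gripped it by the neck and lifted it. I turned it about 23° in the air to match the stud angle measured from the camera images, then lowered it over the pilot and studs in small steps. It met no resistance until it seated, so no searching turn on the stud tips was needed.

**Last checks:**
- **Seating:** the plate top measured z 108.2 mm (108 expected), level to about 0.1°. The pilot is in the bore, and studs show in all five holes across the top and scene views.
- **Position:** the tool was at (554.0, 200.7) when I let go, against (554.1, 200.8) for the seat from the top camera. I did not re-measure the flange's own axis after letting go.
- **Force:** the wrist force was never more than a few newtons at the readings I took. The last light press showed about 4 N and 0.9 N m, and this vanished on release.
- **Other parts:** they look unmoved in the scene image, and the gripper is clear of everything.

**Disagreement:** the wrist camera put the seat about 1.6 mm lower in y than the top camera did. The first approach was aimed between the two. After the arm settled I shifted it towards the top camera's value, and the flange then went down without side force.

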